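Return the refilled granule canisters to their dosing stations

TASK

The four refilled herb-granule canisters stand in the white refill rack in mixed order. Put each one back upright into the dosing station whose collar has the colour of its lid, fully home in the socket and let go, so that no herb ends up on another's dosing drive. Leave the black-lidded canister standing in its station.

Things in the scene. Friction and masses are not known exactly. Their poses are not given: they have to be found in the camera images.
- canister_red: off-white canister, red lid (fixed on), red line on the label; 46 mm diameter, 100 mm tall, about 0.18 kg; lowest 14 mm is a 40 mm foot bevelled to 34 mm. Grip across the 46 mm anywhere above 18 mm. Origin: centre of its underside, z up; starts in the white refill rack (row of wells 72 mm apart, 46 wide, 11 deep, rack top 22 mm above the table); lift straight out.
- station_red: white dosing station, red collar, one of five in a fixed row, 74 mm apart. The collar is a socket tapering from 58 mm wide at the rim (45 mm above the origin) to 45 mm at the flat floor (29 mm above it) and centres the foot. Motor cover 38-74 mm behind the axis, 54 mm high. Origin: on the socket axis at the underside, 29 mm above the table; z up, y along the row, x away from the robot.
- canister_yellow: off-white canister, yellow lid (fixed on), yellow line on the label; 46 mm diameter, 100 mm tall, about 0.18 kg; lowest 14 mm is a 40 mm foot bevelled to 34 mm. Grip across the 46 mm anywhere above 18 mm. Origin: centre of its underside, z up; starts in the white refill rack (row of wells 72 mm apart, 46 wide, 11 deep, rack top 22 mm above the table); lift straight out.
- station_yellow: white dosing station, yellow collar, one of five in a fixed row, 74 mm apart. The collar is a socket tapering from 58 mm wide at the rim (45 mm above the origin) to 45 mm at the flat floor (29 mm above it) and centres the foot. Motor cover 38-74 mm behind the axis, 54 mm high. Origin: on the socket axis at the underside, 29 mm above the table; z up, y along the row, x away from the robot.
- canister_green: off-white canister, green lid (fixed on), green line on the label; 46 mm diameter, 100 mm tall, about 0.18 kg; lowest 14 mm is a 40 mm foot bevelled to 34 mm. Grip across the 46 mm anywhere above 18 mm. Origin: centre of its underside, z up; starts in the white refill rack (row of wells 72 mm apart, 46 wide, 11 deep, rack top 22 mm above the table); lift straight out.
- station_green: white dosing station, green collar, one of five in a fixed row, 74 mm apart. The collar is a socket tapering from 58 mm wide at the rim (45 mm above the origin) to 45 mm at the flat floor (29 mm above it) and centres the foot. Motor cover 38-74 mm behind the axis, 54 mm high. Origin: on the socket axis at the underside, 29 mm above the table; z up, y along the row, x away from the robot.
- canister_blue: off-white canister, blue lid (fixed on), blue line on the label; 46 mm diameter, 100 mm tall, about 0.18 kg; lowest 14 mm is a 40 mm foot bevelled to 34 mm. Grip across the 46 mm anywhere above 18 mm. Origin: centre of its underside, z up; starts in the white refill rack (row of wells 72 mm apart, 46 wide, 11 deep, rack top 22 mm above the table); lift straight out.
- station_blue: white dosing station, blue collar, one of five in a fixed row, 74 mm apart. The collar is a socket tapering from 58 mm wide at the rim (45 mm above the origin) to 45 mm at the flat floor (29 mm above it) and centres the foot. Motor cover 38-74 mm behind the axis, 54 mm high. Origin: on the socket axis at the underside, 29 mm above the table; z up, y along the row, x away from the robot.
- canister_black: off-white canister, black lid (fixed on), black line on the label; 46 mm diameter, 100 mm tall, about 0.18 kg; lowest 14 mm is a 40 mm foot bevelled to 34 mm. Grip across the 46 mm anywhere above 18 mm. Origin: centre of its underside, z up; starts, and stays, in the black station.
- station_black: white dosing station, black collar, one of five in a fixed row, 74 mm apart. The collar is a socket tapering from 58 mm wide at the rim (45 mm above the origin) to 45 mm at the flat floor (29 mm above it) and centres the foot. Motor cover 38-74 mm behind the axis, 54 mm high. Origin: on the socket axis at the underside, 29 mm above the table; z up, y along the row, x away from the robot.
Things that resemble listed ones, but are neither listed nor needed, are in the scene too. There is more than one size of the canister_yellow; the one meant has the size given above.

How it is judged:
By the outcome, as a careful person would: the job done as asked, in the order asked, and still so for the second after the job is handed in, with the robot touching nothing.
It also fails if it takes over 96 s, if anything falls off the work surface, if the arm or the gripper's body presses on something with over 40 N, if the wrist force passes 120 N, or if a joint passes its speed limit or range.

ROBOT

A 7-joint arm with a two-finger parallel gripper is mounted at the origin on the work surface; the furniture and walls round the work are solid. World frame = base frame: x ahead of the robot, y to its left, z up, the work surface at z = 0. Lengths are in m, angles in rad, forces in N, time in s.
With the tool pointing down it reaches from about 0.425 to 0.925 m from the base axis. Payload 6.8 kg.
Tool frame: the origin (TCP) lies midway between the tips of the shut fingers; the grasp point (between the pads) lies 19 mm behind it; z points along the fingers, y is the line along which they close (so a half turn about z gives the same grasp; the last joint's range is limited). The gripper opens to 88 mm and grips with 3 to 60 N. Pads are 20 mm wide; open, the fingers measure 115 mm over their backs; the gripper's body (75 mm by 178 mm) begins 61 mm behind the grasp point.
Start: joints at [-1.294, 0.477, 0.022, 1.555, -0.011, 1.109, -0.083], TCP at [0.253, 0.626, 0.183] pointing down, gripper open.
Joint ranges: [-2.96, 2.96], [-0.34, 2.1], [-1.41, 1.46], [0.24, 2.44], [-1.37, 4.51], [0.17, 1.92], [-2.96, 2.96]. Speed limits (rad/s): [2.39, 2.39, 3.14, 3.14, 3.14, 3.14, 3.14].

INTERFACE

Orientations are given as [roll, pitch, yaw] about the fixed x, y, z axes, in that order (R = Rz(yaw) Ry(pitch) Rx(roll)).
In Python, from plant import env gives the robot as it stands. The module is installed in compiled form; this text tells all that it offers.
- The arm moves only by the tool servo_tool, never from a script. Its argument "rows" is a list that holds one entry, the list of rows, each a list of 4 numbers: the shift along the tool's x, y, z in mm, then the turn about the tool's z in degrees. A call has 1 to 5 rows; each row shifts and turns the commanded pose from where the row before left it, along the tool's axes as they then stand; what a row does not reach is not made up. A row lasts 1/12 s, in which the tool goes at most 41.7 mm and 7.16 degrees, less where a joint would pass 70% of its speed; a pose out of reach is approached as far as the arm can. A call with a gripper value outside its range is refused whole. "grip" is the finger opening in mm, from 0 to 87.8, set as the call begins (left out, the last holds). The fingers move at their own pace and stop on an object; the grip force is fixed at half the most. Time passes only in rows, so rows that do not move let the fingers close. It gives the time, the measured TCP pose, the force, the opening and the grip force at its end, in the units of the state.
- env.get_obs(): the state, without advancing time (a new reading comes with each control period).
- env.capture(name): name is "side" or "top" or "wrist"; returns the picture (384x512x3 uint8, red, green, blue); there is no depth.
- env.camera_params(name): a dict with "fx", "fy", "cx", "cy" (pixels), "k1" (the pictures are not rectified: a ray, as slopes to the right and down, at radius r is drawn at 1 + k1 r^2 times it, then the intrinsics apply), "R" (3x3) and "t" (3): a world point X has camera coordinates R X + t. Camera axes: x right, y down, z forward; pixel columns grow to the right and rows downward; lengths in m; the calibration is good to about 2 mm. A picture is of the moment at which its call begins: read the wrist's pose just before it. camera_params takes no time and is no camera call; for the wrist camera it gives the pose at the moment of the call.
- env.sign_off(): hands the job in; it is judged then, once.
The state is a dict: "clock": time; "joints": joint angles; "joint_velocities": joint speeds; "effort": joint torques, N m; "tool_pos": TCP position; "orientation": TCP orientation; "ft_force": force on the tool from outside, world axes, zero at the start; "torque": the same for the moment, N m; "gripper_width": finger opening in m; "gripper_force": force on a finger pad.
Only numpy, scipy, OpenCV 4.12 (cv2) and the standard library are available. Lean on these libraries where they do the work, as an engineer would, in place of code of your own. Each camera call takes 0.05 s, during which the arm holds its last target. There are 200 camera calls.

## Working session

There is one attempt and no reset: what is moved stays moved. The work goes in short steps, Python scripts to look and compute and a tool call to move; the robot and the scene stay as the last step left them, time stands still between calls to the robot, and variables do not carry over. Pictures are saved under pics/ and viewed, at most 14 in all, crops included, and the job is handed in when it is done.

Besides the shell and the picture viewer there is one more tool, called after "Request:" in YAML: its name, and indented under it one key for each argument. servo_tool: Moves the arm, as the interface text tells. Its arguments: {"type":"object","properties":{"rows":{"type":"array","items":{"type":"array","items":{"type":"array","items":{"type":"number"}}}},"grip":{"type":"number"}},"required":["rows"]}

```bash
mkdir -p pics; python3 - <<'E'
from plant import env
import cv2
for n in("top","side"):
    cv2.imwrite(f"pics/{n}0.png",cv2.resize(env.capture(n)[:,:,::-1],(800,600),interpolation=cv2.INTER_CUBIC))
    p=env.camera_params(n);print(n,{k:(v.round(4).tolist() if hasattr(v,'round') and hasattr(v,'tolist') else v) for k,v in p.items()})
o=env.get_obs();print(o)
E
```

```text
top {'fx': 447.3879303461913, 'fy': 447.3879303461913, 'cx': 254.90430206716172, 'cy': 191.65051753462947, 'k1': -0.022963978223094424, 'R': [[0.0145, -0.9999, -0.0039], [-0.9808, -0.0135, -0.1945], [0.1944, 0.0066, -0.9809]], 't': [0.0006, 0.5515, 0.8738]}
side {'fx': 383.3459801626927, 'fy': 383.3459801626927, 'cx': 256.3955445794908, 'cy': 196.61162924080543, 'k1': -0.1209586714302937, 'R': [[0.9158, -0.4016, -0.0015], [-0.2005, -0.4541, -0.8681], [0.348, 0.7953, -0.4964]], 't': [-0.5081, 0.1728, 0.6785]}
{'clock': 0.1, 'joints': array([-1.29410085,  0.4776958 ,  0.0223293 ,  1.55630452, -0.01146685,
        1.10928537, -0.08311145]), 'joint_velocities': array([ 0.00016441, -0.00213237, -0.00014508, -0.00418832,  0.00090836,
       -0.00115565, -0.00084749]), 'effort': array([ 4.45583675e-03, -5.84091032e+01,  1.54013906e+00, -2.73315310e+01,
       -5.42203244e-02,  1.29807243e-02,  6.06393587e-05]), 'tool_pos': array([0.25317223, 0.62509841, 0.18201354]), 'orientation': array([-3.14003358e+00,  1.35619839e-04,  2.75683300e+00]), 'ft_force': array([ 0.4809175 , -0.11845706,  0.22356447]), 'torque': array([-0.00345382, -0.01375475, -0.02129603]), 'gripper_force': 0.0, 'gripper_width': 0.08753018377694857}
```

View pics/top0.png

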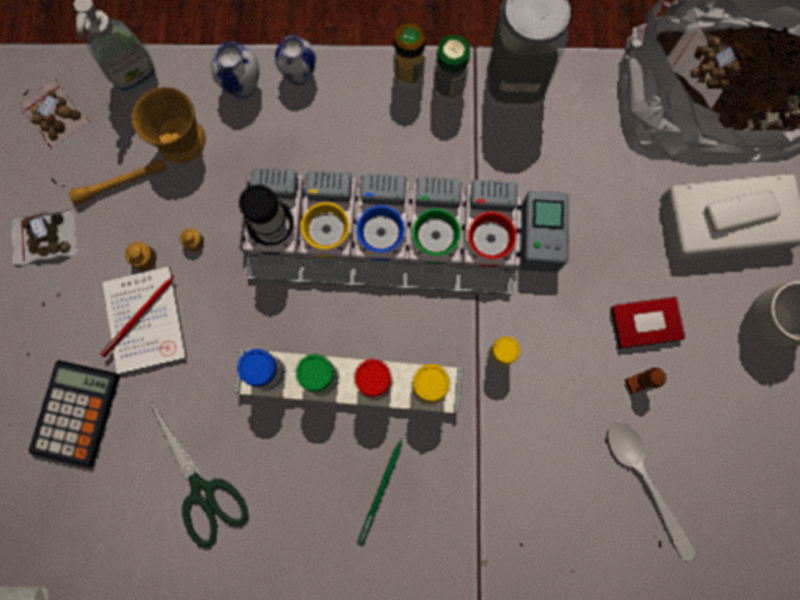

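View pics/side0.png

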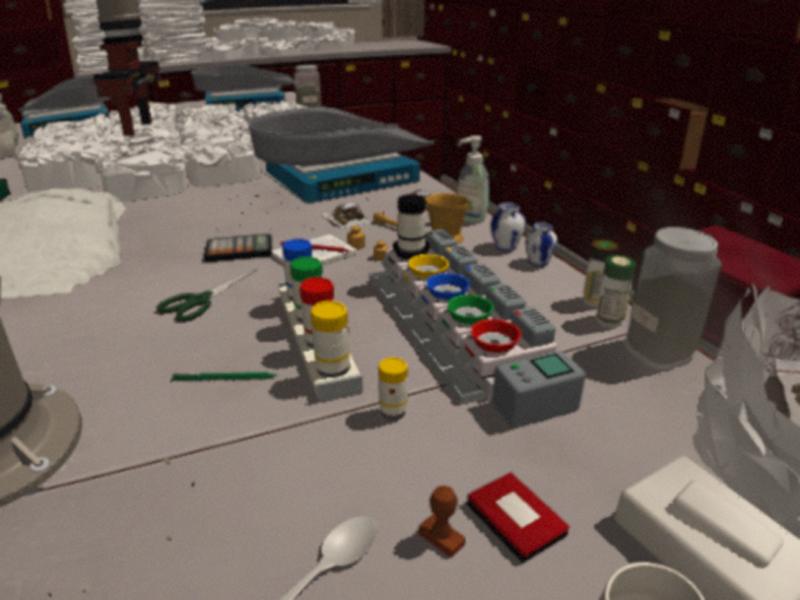

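The rack's left-to-right order is blue (258,368), green (315,373), red (373,378), yellow (431,384). The collars are yellow (326,225), blue (381,230), green (436,234) and red (491,238), with black on the left. The small yellow decoy at (505,350) stands outside the rack. Next I'll measure the lids and collars.

```bash
cat > h.py <<'E'
from plant import env
import numpy as np, cv2
def world(p,uv,z):
    """pixel (512x384 image) -> world point on the plane z"""
    K=np.array([[p['fx'],0,p['cx']],[0,p['fy'],p['cy']],[0,0,1]])
    x,y=cv2.undistortPoints(np.array([[uv]],float),K,np.array([p['k1'],0,0,0,0]))[0,0]
    R=np.array(p['R']);c=-R.T@np.array(p['t']);d=R.T@np.array([x,y,1])
    return c+d*(z-c[2])/d[2]
def proj(p,X):
    K=np.array([[p['fx'],0,p['cx']],[0,p['fy'],p['cy']],[0,0,1]])
    return cv2.projectPoints(np.array(X,float).reshape(-1,1,3),cv2.Rodrigues(np.array(p['R']))[0],np.array(p['t']),K,np.array([p['k1'],0,0,0,0]))[0][:,0]
def ring(c,r,z,n=120):
    a=np.linspace(0,2*np.pi,n);return np.c_[c[0]+r*np.cos(a),c[1]+r*np.sin(a),np.full(n,z)]
E
python3 - <<'E'
from h import *
from scipy.optimize import minimize
im=env.capture("top");p=env.camera_params("top")
hsv=cv2.cvtColor(im,cv2.COLOR_RGB2HSV)
H={'red':(174,6),'yellow':(18,32),'green':(50,85),'blue':(100,125)}
lid=dict(blue=(258,368),green=(315,373),red=(373,378),yellow=(431,384))
col=dict(yellow=(326,225),blue=(381,230),green=(436,234),red=(491,238))
big=cv2.resize(im,None,fx=4,fy=4,interpolation=cv2.INTER_CUBIC)
for nm,S,z,r in(('lid',lid,.111,.023),('collar',col,.074,.029)):
    for c,uv in S.items():
        u,v=np.array(uv)/1.5625
        lo,hi=H[c];h=hsv[...,0]
        m=((h>=lo)&(h<=hi) if lo<hi else (h>=lo)|(h<=hi))&(hsv[...,1]>110)&(hsv[...,2]>50)
        m=m.astype(np.uint8);w=np.zeros_like(m);cv2.circle(w,(int(u),int(v)),22,1,-1);m&=w
        n,l,st,_=cv2.connectedComponentsWithStats(m)
        m=(l==1+st[1:,4].argmax()).astype(np.uint8)
        hull=cv2.convexHull(cv2.findContours(m,0,2)[0][0] if 0 else np.argwhere(m)[:,::-1].astype(np.int32))
        (cu,cv_),ax,_=cv2.fitEllipse(cv2.convexHull(hull)) 
        X=world(p,(cu,cv_),z)
        d=np.array(ax)/p['fx']*(1.0)
        print(nm,c,np.round([cu,cv_],1),np.round(ax,1),X.round(4))
        cv2.polylines(big,[np.int32(proj(p,ring(X,r,z))*4+2)],True,(255,0,255),1)
cv2.imwrite("pics/fit.png",big[4*100:4*290,4*145:4*345][:, :, ::-1])
E
```

```text
lid blue [164.  234.9] [23.8 24.9] [0.4536 0.1806 0.111 ]
lid green [201.2 238.4] [23.3 23.4] [0.448 0.109 0.111]
lid red [238.4 241.6] [23.5 25. ] [0.4429 0.0381 0.111 ]
lid yellow [275.3 244.8] [24.1 25.3] [ 0.4378 -0.0322  0.111 ]
collar yellow [207.4 144. ] [30.9 31.8] [0.647  0.1081 0.074 ]
collar blue [243.2 145.8] [30.4 31.1] [0.644 0.034 0.074]
collar green [278.8 148. ] [30.  30.2] [ 0.6403 -0.0399  0.074 ]
collar red [314.6 150. ] [31.  31.5] [ 0.637  -0.1139  0.074 ]
```

View pics/fit.png

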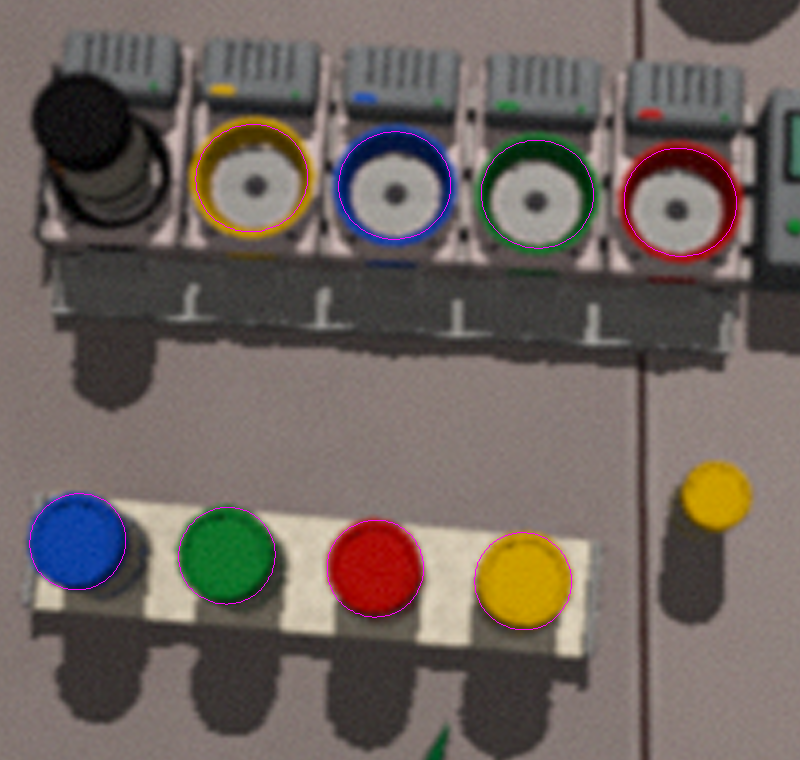

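Request:
servo_tool:
  rows:
    - [[0,0,-40,0],[0,0,-40,0],[0,0,0,7.1],[0,0,0,7.1],[0,0,0,7.1]]
  grip: 87.8

```text
clock: 0.57
tool_pos: [0.2535, 0.6258, 0.2636]
orientation: [3.141, -0.001, 2.379]
ft_force: [-0.0, 0.0, 0.2]
gripper_width: 0.088
gripper_force: 0.0
```

Request:
servo_tool:
  rows:
    - [[0,0,0,7.1],[0,0,0,7.1],[0,0,0,7.1],[0,0,0,7.1],[0,0,0,7.1]]

```text
clock: 0.98
tool_pos: [0.2532, 0.6254, 0.2624]
orientation: [-3.141, 0.001, 1.759]
ft_force: [0.3, 0.5, -1.1]
gripper_width: 0.0877
gripper_force: 0.0
```

Request:
servo_tool:
  rows:
    - [[0,0,0,7.1],[0,0,0,7.1],[0,0,0,0]]

```text
clock: 1.23
tool_pos: [0.2532, 0.6255, 0.2624]
orientation: [3.142, 0.001, 1.513]
ft_force: [1.1, -0.2, 0.7]
gripper_width: 0.0879
gripper_force: 0.0
```

```bash
cat >> h.py <<'E'
def to(x,y,z=None):
    """tool-axis shift in mm from the measured pose to a world TCP target"""
    from scipy.spatial.transform import Rotation as Ro
    o=env.get_obs();R=Ro.from_euler('xyz',o['orientation']).as_matrix()
    t=np.array([x,y,o['tool_pos'][2] if z is None else z])
    s=R.T@(t-o['tool_pos'])*1000
    print('t',round(o['clock'],2),'tcp',o['tool_pos'].round(4),'rpy deg',np.degrees(o['orientation']).round(2),'shift',s.round(1),'w',round(o['gripper_width'],4),'gf',round(o['gripper_force'],1),'j',o['joints'].round(2))
E
python3 - <<'E'
from h import *
p=env.camera_params("top")
for u in((255,185),(395,193),(535,201),(676,209)):print(world(p,((u[0]-2)/4+145,(u[1]-2)/4+100),.058).round(4))
to(.4536,.1806)
E
```

```text
[0.6481 0.1082 0.058 ]
[0.6447 0.0343 0.058 ]
[ 0.6413 -0.0395  0.058 ]
[ 0.6379 -0.1136  0.058 ]
t 1.23 tcp [0.2532 0.6255 0.2624] rpy deg [1.800e+02 5.000e-02 8.671e+01] shift [-4.326e+02  2.256e+02  4.000e-01] w 0.0879 gf 0.0 j [-1.47  0.43  0.27  1.47 -0.12  1.26 -1.24]
```

Request:
servo_tool:
  rows:
    - [[-33.3,17.4,0,0],[-33.3,17.4,0,0],[-33.3,17.4,0,0],[-33.3,17.4,0,0],[-33.3,17.4,0,0]]

```text
clock: 1.65
tool_pos: [0.3318, 0.4529, 0.2627]
orientation: [-3.142, 0.0, 1.522]
ft_force: [-0.2, -1.1, -0.1]
gripper_width: 0.0877
gripper_force: 0.0
```

Request:
servo_tool:
  rows:
    - [[-33.3,17.4,0,0],[-33.3,17.4,0,0],[-33.3,17.4,0,0],[-33.3,17.4,0,0],[-33.3,17.4,0,0]]

```text
clock: 2.07
tool_pos: [0.4098, 0.282, 0.2629]
orientation: [3.141, -0.0, 1.522]
ft_force: [0.7, -0.3, -0.0]
gripper_width: 0.088
gripper_force: 0.0
```

Request:
servo_tool:
  rows:
    - [[-33,17,0,0],[-33,17,0,0],[-33,17,0,0],[0,0,0,0],[0,0,0,0]]

```text
clock: 2.48
tool_pos: [0.4558, 0.1802, 0.2631]
orientation: [3.141, -0.0, 1.516]
ft_force: [-0.8, 1.0, -0.4]
gripper_width: 0.088
gripper_force: 0.0
```

```bash
python3 - <<'E'
from h import *
to(.4536,.1806,.061)
im=env.capture("wrist");p=env.camera_params("wrist")
for c in((.4536,.1806),(.448,.109),(.4429,.0381)):
    cv2.polylines(im,[np.int32(proj(p,ring(c,.023,.111)))],True,(255,0,255),1)
cv2.imwrite("pics/w1.png",im[:,:,::-1])
E
```

```text
t 2.48 tcp [0.4558 0.1802 0.2631] rpy deg [ 1.7998e+02 -2.0000e-02  8.6860e+01] shift [  0.3  -2.3 202.1] w 0.088 gf 0.0 j [-0.99  0.09  0.53  1.91 -0.05  1.16 -0.5 ]
```

View pics/w1.png

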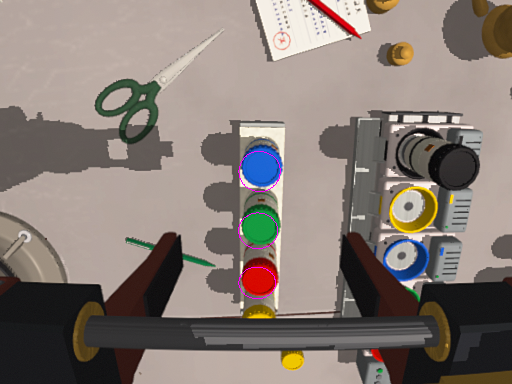

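The wrist view shows blue at (262,166), and the predicted rings fall on the blue, green and red lids to within about 2 px. I'll descend and grip.

Request:
servo_tool:
  rows:
    - [[0,-2,40,0],[0,0,40,0],[0,0,40,0],[0,0,40,0],[0,0,30,0]]

```text
clock: 2.95
tool_pos: [0.4509, 0.1838, 0.0699]
orientation: [-3.139, 0.001, 1.523]
ft_force: [-0.9, 0.2, -0.1]
gripper_width: 0.0879
gripper_force: 0.0
```

Request:
servo_tool:
  rows:
    - [[0,0,12,0],[0,0,0,0],[0,0,0,0]]

```text
clock: 3.2
tool_pos: [0.4523, 0.1836, 0.0604]
orientation: [-3.14, 0.001, 1.521]
ft_force: [-0.4, 0.3, 0.7]
gripper_width: 0.088
gripper_force: 0.0
```

Request:
servo_tool:
  rows:
    - [[0,0,0,0],[0,0,0,0],[0,0,0,0],[0,0,0,0],[0,0,0,0]]
  grip: 30

```text
clock: 3.62
tool_pos: [0.4534, 0.1828, 0.0615]
orientation: [3.141, -0.001, 1.518]
ft_force: [0.2, 0.6, -0.9]
gripper_width: 0.0579
gripper_force: 0.0
```

Request:
servo_tool:
  rows:
    - [[0,0,0,0],[0,0,0,0],[0,0,0,0],[0,0,0,0]]

```text
clock: 3.95
tool_pos: [0.4535, 0.1825, 0.0611]
orientation: [3.141, -0.0, 1.517]
ft_force: [0.9, 0.4, 2.9]
gripper_width: 0.0455
gripper_force: 30.0
```

Request:
servo_tool:
  rows:
    - [[0,0,-15,0],[0,0,-35,0],[0,0,-40,0],[0,0,-40,0],[0,0,-40,0]]

```text
clock: 4.37
tool_pos: [0.4521, 0.1816, 0.232]
orientation: [-3.14, 0.001, 1.517]
ft_force: [0.5, 1.2, -2.7]
gripper_width: 0.0451
gripper_force: 30.0
```

Request:
servo_tool:
  rows:
    - [[0,0,0,0],[0,0,0,0]]

```text
clock: 4.53
tool_pos: [0.454, 0.183, 0.2324]
orientation: [3.139, -0.003, 1.518]
ft_force: [0.5, 0.8, -3.2]
gripper_width: 0.0451
gripper_force: 30.0
```

```bash
python3 -c "
from h import *
to(.6443,.0355)"
```

```text
t 4.53 tcp [0.454  0.183  0.2324] rpy deg [179.85  -0.18  86.97] shift [-1.373e+02  1.979e+02  1.000e-01] w 0.0451 gf 30.0 j [-1.01  0.11  0.55  1.96 -0.07  1.08 -0.48]
```

Request:
servo_tool:
  rows:
    - [[-19.6,28.3,0,0],[-19.6,28.3,0,0],[-19.6,28.3,0,0],[-19.6,28.3,0,0],[-19.6,28.3,0,0]]

```text
clock: 4.95
tool_pos: [0.5886, 0.0758, 0.228]
orientation: [-3.137, 0.001, 1.518]
ft_force: [-0.1, 0.7, -2.4]
gripper_width: 0.0455
gripper_force: 30.0
```

Request:
servo_tool:
  rows:
    - [[-19.6,28.3,0,0],[-19.6,28.3,0,0],[0,0,0,0],[0,0,0,0],[0,0,0,0]]

```text
clock: 5.37
tool_pos: [0.642, 0.035, 0.2283]
orientation: [-3.137, 0.001, 1.517]
ft_force: [-0.3, 0.0, -1.8]
gripper_width: 0.0455
gripper_force: 30.0
```

```bash
python3 - <<'E'
from h import *
to(.6443,.0355,.108)
im=env.capture("wrist");p=env.camera_params("wrist")
for c in((.6475,.108),(.6443,.034),(.641,-.0397)):
    cv2.polylines(im,[np.int32(proj(p,ring(c,.029,.074)))],True,(255,0,255),1)
cv2.imwrite("pics/w2.png",im[:,:,::-1])
E
```

```text
t 5.37 tcp [0.642  0.035  0.2283] rpy deg [-1.7975e+02  4.0000e-02  8.6930e+01] shift [  0.7   2.8 120.3] w 0.0455 gf 30.0 j [-0.6   0.44  0.63  1.61 -0.27  1.18  0.04]
```

View pics/w2.png

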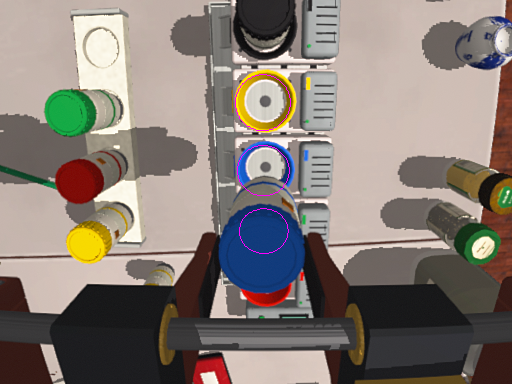

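The rings coincide with the yellow (265,100) and blue (265,167) collars, and the blue canister hangs straight in the grip. I'll lower it.

Request:
servo_tool:
  rows:
    - [[0,2.5,30,0],[0,0,35,0],[0,0,30,0],[0,0,15,0],[0,0,6,0]]

```text
clock: 5.83
tool_pos: [0.6427, 0.0367, 0.1114]
orientation: [-3.136, 0.0, 1.52]
ft_force: [-0.2, -0.0, -2.5]
gripper_width: 0.0453
gripper_force: 30.0
```

Request:
servo_tool:
  rows:
    - [[0,0,3,0],[0,0,0,0],[0,0,0,0]]

```text
clock: 6.08
tool_pos: [0.6468, 0.0352, 0.1132]
orientation: [3.14, -0.001, 1.518]
ft_force: [-0.0, 0.8, -1.9]
gripper_width: 0.0451
gripper_force: 30.0
```

Request:
servo_tool:
  rows:
    - [[0,-1.5,2,0],[0,0,2,0],[0,0,1,0],[0,0,0,0],[0,0,0,0]]

```text
clock: 6.5
tool_pos: [0.6453, 0.0348, 0.1081]
orientation: [3.14, -0.001, 1.518]
ft_force: [-1.1, -0.3, 6.4]
gripper_width: 0.0452
gripper_force: 30.0
```

Contact at the expected height. I'll release and raise.

Request:
servo_tool:
  rows:
    - [[0,0,0,0],[0,0,0,0],[0,0,0,0],[0,0,0,0],[0,0,0,0]]
  grip: 87.8

```text
clock: 6.92
tool_pos: [0.6445, 0.0348, 0.1067]
orientation: [-3.141, 0.0, 1.518]
ft_force: [0.0, -0.3, -0.3]
gripper_width: 0.075
gripper_force: 0.0
```

Request:
servo_tool:
  rows:
    - [[0,0,-20,0],[0,0,-30,0],[0,0,-30,0],[0,0,-30,0],[0,0,-15,0]]

```text
clock: 7.33
tool_pos: [0.6461, 0.0344, 0.2357]
orientation: [3.137, -0.001, 1.517]
ft_force: [0.7, 0.2, 0.5]
gripper_width: 0.0879
gripper_force: 0.0
```

```bash
python3 - <<'E'
from h import *
to(.4480,.109)
im=env.capture("top")[90:200,140:350]
cv2.imwrite("pics/t2.png",cv2.resize(im[:,:,::-1],None,fx=3,fy=3))
E
```

```text
t 7.33 tcp [0.6461 0.0344 0.2357] rpy deg [ 1.7975e+02 -5.0000e-02  8.6920e+01] shift [  63.8 -201.9   -0.8] w 0.0879 gf 0.0 j [-0.6   0.44  0.63  1.6  -0.27  1.19  0.04]
```

View pics/t2.png

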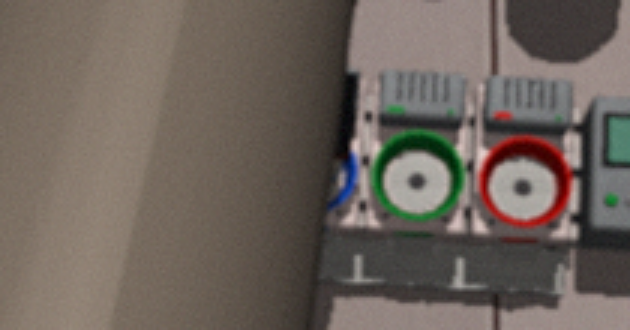

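The arm hides the placed canister in this view, so I'll check it later. Next is green.

Request:
servo_tool:
  rows:
    - [[9.1,-28.8,0,0],[9.1,-28.8,0,0],[9.1,-28.8,0,0],[9.1,-28.8,0,0],[9.1,-28.8,0,0]]

```text
clock: 7.8
tool_pos: [0.5015, 0.0881, 0.231]
orientation: [-3.141, 0.001, 1.518]
ft_force: [0.0, -0.6, 0.5]
gripper_width: 0.0875
gripper_force: 0.0
```

Request:
servo_tool:
  rows:
    - [[9.1,-28.8,0,0],[9.1,-28.8,0,0],[0,0,0,0],[0,0,0,0],[0,0,0,0]]

```text
clock: 8.22
tool_pos: [0.4472, 0.1091, 0.2319]
orientation: [3.141, -0.0, 1.518]
ft_force: [0.0, -0.1, 0.5]
gripper_width: 0.088
gripper_force: 0.0
```

```bash
python3 - <<'E'
from h import *
to(.4480,.110,.061)
im=env.capture("wrist");p=env.camera_params("wrist")
for c,z,r in(((.6475,.108),.074,.029),((.6443,.034),.158,.023),((.448,.109),.111,.023)):
    cv2.polylines(im,[np.int32(proj(p,ring(c,r,z)))],True,(255,0,255),1)
cv2.imwrite("pics/w3.png",im[:,:,::-1])
E
```

```text
t 8.22 tcp [0.4472 0.1091 0.2319] rpy deg [ 1.7996e+02 -2.0000e-02  8.6960e+01] shift [  0.9   0.6 170.9] w 0.088 gf 0.0 j [-0.95  0.05  0.61  2.02 -0.03  1.08 -0.38]
```

View pics/w3.png

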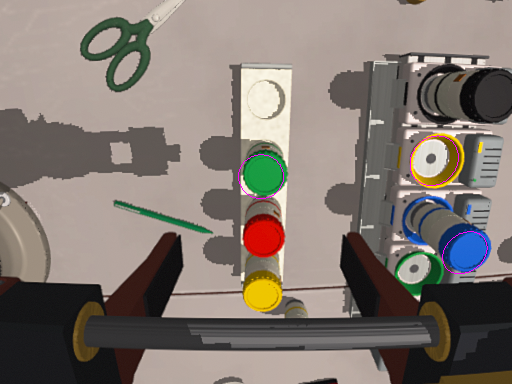

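Blue is home: its lid at (465,250) fills the ring predicted for a seated canister. Green at (264,175) lies within 2 px of its ring.

Request:
servo_tool:
  rows:
    - [[1,0,40,0],[0,0,40,0],[0,0,40,0],[0,0,30,0],[0,0,20,0]]

```text
clock: 8.68
tool_pos: [0.4462, 0.1084, 0.0586]
orientation: [-3.139, 0.004, 1.516]
ft_force: [0.1, 0.7, 0.7]
gripper_width: 0.0882
gripper_force: 0.0
```

Request:
servo_tool:
  rows:
    - [[0,0,0,0],[0,0,0,0],[0,0,0,0]]

```text
clock: 8.93
tool_pos: [0.4483, 0.1098, 0.0628]
orientation: [3.14, -0.0, 1.516]
ft_force: [0.0, 1.0, 0.1]
gripper_width: 0.0876
gripper_force: 0.0
```

Request:
servo_tool:
  rows:
    - [[0,0,0,0],[0,0,0,0],[0,0,0,0],[0,0,0,0],[0,0,0,0]]
  grip: 30

```text
clock: 9.35
tool_pos: [0.447, 0.1104, 0.0623]
orientation: [3.141, -0.001, 1.518]
ft_force: [0.4, 0.5, -0.3]
gripper_width: 0.058
gripper_force: 0.0
```

Request:
servo_tool:
  rows:
    - [[0,0,0,0],[0,0,0,0],[0,0,0,0],[0,0,0,0]]

```text
clock: 9.68
tool_pos: [0.4471, 0.1102, 0.062]
orientation: [3.141, -0.0, 1.518]
ft_force: [0.6, 0.5, 1.1]
gripper_width: 0.0452
gripper_force: 30.0
```

Request:
servo_tool:
  rows:
    - [[0,0,-15,0],[0,0,-35,0],[0,0,-40,0],[0,0,-40,0],[0,0,-40,0]]

```text
clock: 10.1
tool_pos: [0.4457, 0.1093, 0.233]
orientation: [-3.14, 0.001, 1.517]
ft_force: [1.1, 0.9, -2.2]
gripper_width: 0.0453
gripper_force: 29.9
```

Request:
servo_tool:
  rows:
    - [[0,0,-20,0],[0,0,0,0],[0,0,0,0]]

```text
clock: 10.35
tool_pos: [0.4467, 0.1104, 0.252]
orientation: [3.141, -0.001, 1.518]
ft_force: [-0.1, -0.1, -2.3]
gripper_width: 0.0452
gripper_force: 29.9
```

```bash
python3 -c "
from h import *
to(.641,-.0397)"
```

```text
t 10.35 tcp [0.4467 0.1104 0.252 ] rpy deg [ 1.7996e+02 -8.0000e-02  8.6980e+01] shift [-1.396e+02  2.020e+02 -1.000e-01] w 0.0452 gf 29.9 j [-0.99  0.03  0.64  1.99 -0.02  1.13 -0.4 ]
```

Request:
servo_tool:
  rows:
    - [[-19.9,28.9,0,0],[-19.9,28.9,0,0],[-19.9,28.9,0,0],[-19.9,28.9,0,0],[-19.9,28.9,0,0]]

```text
clock: 10.77
tool_pos: [0.5853, 0.0021, 0.2487]
orientation: [-3.137, 0.001, 1.518]
ft_force: [-0.0, 1.0, -0.8]
gripper_width: 0.0452
gripper_force: 29.9
```

Request:
servo_tool:
  rows:
    - [[-19.9,28.9,0,0],[-19.9,28.9,0,0],[0,0,0,0],[0,0,0,0],[0,0,0,0]]

```text
clock: 11.18
tool_pos: [0.6398, -0.0396, 0.2492]
orientation: [-3.137, 0.001, 1.517]
ft_force: [1.0, -0.1, -3.1]
gripper_width: 0.0451
gripper_force: 29.9
```

```bash
python3 -c "
from h import *
to(.641,-.0397,.109)"
```

```text
t 11.18 tcp [ 0.6398 -0.0396  0.2492] rpy deg [-1.7973e+02  3.0000e-02  8.6910e+01] shift [  0.    1.9 140.2] w 0.0451 gf 29.9 j [-0.55  0.44  0.73  1.59 -0.31  1.23  0.19]
```

Request:
servo_tool:
  rows:
    - [[0,0,40,0],[0,0,40,0],[0,0,30,0],[0,0,20,0],[0,0,7,0]]

```text
clock: 11.6
tool_pos: [0.6374, -0.0373, 0.1106]
orientation: [-3.134, -0.001, 1.52]
ft_force: [-0.2, 0.6, -2.0]
gripper_width: 0.0456
gripper_force: 29.9
```

Request:
servo_tool:
  rows:
    - [[0,0,2,0],[0,0,0,0],[0,0,0,0]]

```text
clock: 11.85
tool_pos: [0.6422, -0.0394, 0.1145]
orientation: [3.139, -0.0, 1.518]
ft_force: [-0.4, -0.1, -2.2]
gripper_width: 0.0452
gripper_force: 29.9
```

Request:
servo_tool:
  rows:
    - [[0,0,2,0],[0,0,2,0],[0,0,1.5,0],[0,0,0,0],[0,0,0,0]]

```text
clock: 12.27
tool_pos: [0.6423, -0.0399, 0.109]
orientation: [3.139, -0.001, 1.517]
ft_force: [-1.7, 0.3, 5.6]
gripper_width: 0.0454
gripper_force: 29.9
```

Request:
servo_tool:
  rows:
    - [[0,0,0,0],[0,0,0,0],[0,0,0,0],[0,0,0,0],[0,0,0,0]]
  grip: 87.8

```text
clock: 12.68
tool_pos: [0.6413, -0.0397, 0.1073]
orientation: [-3.141, -0.0, 1.518]
ft_force: [0.0, -1.0, 0.3]
gripper_width: 0.0747
gripper_force: 0.0
```

Request:
servo_tool:
  rows:
    - [[0,0,-20,0],[0,0,-30,0],[0,0,-30,0],[0,0,-30,0],[0,0,-15,0]]

```text
clock: 13.1
tool_pos: [0.6427, -0.0403, 0.2361]
orientation: [3.137, -0.0, 1.517]
ft_force: [-0.0, -0.3, -0.3]
gripper_width: 0.0875
gripper_force: 0.0
```

```bash
python3 -c "
from h import *
to(.4430,.0385)"
```

```text
t 13.1 tcp [ 0.6427 -0.0403  0.2361] rpy deg [ 1.7976e+02 -1.0000e-02  8.6920e+01] shift [  68.  -203.7   -0.8] w 0.0875 gf 0.0 j [-0.55  0.45  0.73  1.61 -0.32  1.19  0.2 ]
```

Request:
servo_tool:
  rows:
    - [[9.7,-29.1,0,0],[9.7,-29.1,0,0],[9.7,-29.1,0,0],[9.7,-29.1,0,0],[9.7,-29.1,0,0]]

```text
clock: 13.52
tool_pos: [0.4972, 0.0167, 0.2319]
orientation: [-3.141, 0.0, 1.517]
ft_force: [-0.6, 1.8, -0.6]
gripper_width: 0.088
gripper_force: 0.0
```

Request:
servo_tool:
  rows:
    - [[9.7,-29.1,0,0],[9.7,-29.1,0,0],[0,0,0,0],[0,0,0,0],[0,0,0,0]]

```text
clock: 13.93
tool_pos: [0.4422, 0.039, 0.2328]
orientation: [3.14, -0.001, 1.518]
ft_force: [0.4, -0.0, -0.2]
gripper_width: 0.0877
gripper_force: 0.0
```

```bash
python3 - <<'E'
from h import *
to(.4430,.0385,.061)
im=env.capture("wrist");p=env.camera_params("wrist")
for c,z,r in(((.641,-.0397),.158,.023),((.6443,.034),.158,.023),((.443,.0385),.111,.023),((.4378,-.0325),.111,.023)):
    cv2.polylines(im,[np.int32(proj(p,ring(c,r,z)))],True,(255,0,255),1)
cv2.imwrite("pics/w4.png",im[:,:,::-1])
E
```

```text
t 13.93 tcp [0.4422 0.039  0.2328] rpy deg [ 1.7993e+02 -5.0000e-02  8.6960e+01] shift [ -0.6   0.6 171.8] w 0.0877 gf 0.0 j [-0.95  0.    0.74  2.05 -0.    1.08 -0.26]
```

View pics/w4.png

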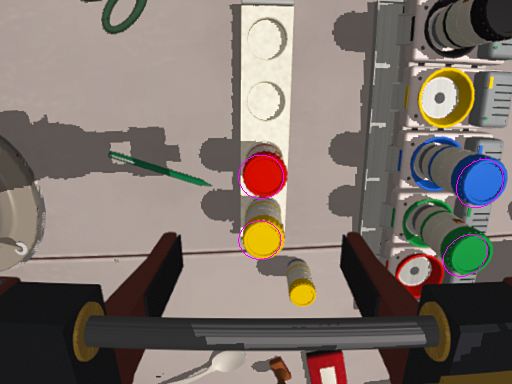

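Blue (480,181) and green (466,253) are both seated. Red (264,175) lies on its ring, and the rack's yellow is at (263,240). Next is red.

Request:
servo_tool:
  rows:
    - [[0,0,40,0],[0,0,40,0],[0,0,40,0],[0,0,30,0],[0,0,21,0]]

```text
clock: 14.4
tool_pos: [0.441, 0.0372, 0.0582]
orientation: [-3.139, 0.004, 1.516]
ft_force: [-1.0, 0.4, 0.2]
gripper_width: 0.0875
gripper_force: 0.0
```

Request:
servo_tool:
  rows:
    - [[0,0,0,0],[0,0,0,0],[0,0,0,0]]

```text
clock: 14.65
tool_pos: [0.443, 0.0383, 0.0623]
orientation: [3.14, 0.0, 1.516]
ft_force: [0.1, -0.2, -0.3]
gripper_width: 0.0875
gripper_force: 0.0
```

Request:
servo_tool:
  rows:
    - [[0,0,0,0],[0,0,0,0],[0,0,0,0],[0,0,0,0],[0,0,0,0]]
  grip: 30

```text
clock: 15.07
tool_pos: [0.4418, 0.0392, 0.0618]
orientation: [3.141, -0.001, 1.518]
ft_force: [-0.1, 1.2, 0.3]
gripper_width: 0.0582
gripper_force: 0.0
```

Request:
servo_tool:
  rows:
    - [[0,0,0,0],[0,0,0,0],[0,0,0,0],[0,0,0,0]]

```text
clock: 15.4
tool_pos: [0.4419, 0.039, 0.0615]
orientation: [3.141, -0.0, 1.518]
ft_force: [-0.3, 0.3, 1.5]
gripper_width: 0.0449
gripper_force: 30.0
```

Request:
servo_tool:
  rows:
    - [[0,0,-15,0],[0,0,-35,0],[0,0,-40,0],[0,0,-40,0],[0,0,-40,0]]

```text
clock: 15.82
tool_pos: [0.4405, 0.038, 0.2325]
orientation: [-3.14, 0.001, 1.517]
ft_force: [0.4, 1.3, -1.9]
gripper_width: 0.0454
gripper_force: 29.9
```

Request:
servo_tool:
  rows:
    - [[0,0,-20,0],[0,0,0,0],[0,0,0,0]]

```text
clock: 16.07
tool_pos: [0.4415, 0.0393, 0.2515]
orientation: [3.141, -0.002, 1.518]
ft_force: [-0.4, 0.4, -2.2]
gripper_width: 0.0452
gripper_force: 29.9
```

```bash
python3 -c "
from h import *
to(.6375,-.1138)"
```

```text
t 16.07 tcp [0.4415 0.0393 0.2515] rpy deg [ 1.7995e+02 -1.0000e-01  8.6990e+01] shift [-1.426e+02  2.037e+02 -1.000e-01] w 0.0452 gf 29.9 j [-1.01 -0.03  0.79  2.03  0.02  1.13 -0.28]
```

Request:
servo_tool:
  rows:
    - [[-20.4,29.1,0,0],[-20.4,29.1,0,0],[-20.4,29.1,0,0],[-20.4,29.1,0,0],[-20.4,29.1,0,0]]

```text
clock: 16.48
tool_pos: [0.5811, -0.0715, 0.248]
orientation: [-3.137, 0.001, 1.518]
ft_force: [0.0, 0.0, -0.7]
gripper_width: 0.0447
gripper_force: 29.9
```

Request:
servo_tool:
  rows:
    - [[-20.4,29.1,0,0],[-20.4,29.1,0,0],[0,0,0,0],[0,0,0,0],[0,0,0,0]]

```text
clock: 16.9
tool_pos: [0.6358, -0.1146, 0.2486]
orientation: [-3.137, 0.0, 1.516]
ft_force: [-0.8, 0.6, -1.0]
gripper_width: 0.0448
gripper_force: 29.9
```

```bash
python3 -c "
from h import *
to(.6375,-.1138,.109)"
```

```text
t 16.9 tcp [ 0.6358 -0.1146  0.2486] rpy deg [-1.7973e+02  2.0000e-02  8.6880e+01] shift [  0.9   2.3 139.6] w 0.0448 gf 29.9 j [-0.5   0.49  0.85  1.59 -0.38  1.25  0.36]
```

Request:
servo_tool:
  rows:
    - [[0,0,40,0],[0,0,40,0],[0,0,30,0],[0,0,20,0],[0,0,7,0]]

```text
clock: 17.32
tool_pos: [0.6338, -0.1118, 0.1103]
orientation: [-3.135, -0.002, 1.519]
ft_force: [-0.4, -0.6, -2.1]
gripper_width: 0.0448
gripper_force: 29.9
```

Request:
servo_tool:
  rows:
    - [[0,0,2,0],[0,0,0,0],[0,0,0,0]]

```text
clock: 17.57
tool_pos: [0.6383, -0.1144, 0.114]
orientation: [3.139, -0.0, 1.518]
ft_force: [-1.0, -0.4, -2.2]
gripper_width: 0.0453
gripper_force: 29.9
```

Request:
servo_tool:
  rows:
    - [[0,0,2,0],[0,0,2,0],[0,0,1.5,0],[0,0,0,0],[0,0,0,0]]

```text
clock: 17.98
tool_pos: [0.6383, -0.115, 0.1085]
orientation: [3.139, -0.0, 1.517]
ft_force: [-0.8, -0.0, 7.2]
gripper_width: 0.0448
gripper_force: 29.9
```

Request:
servo_tool:
  rows:
    - [[0,0,0,0],[0,0,0,0],[0,0,0,0],[0,0,0,0],[0,0,0,0]]
  grip: 87.8

```text
clock: 18.4
tool_pos: [0.6373, -0.1145, 0.1067]
orientation: [-3.141, -0.0, 1.518]
ft_force: [-0.3, 0.5, -0.2]
gripper_width: 0.0748
gripper_force: 0.0
```

Request:
servo_tool:
  rows:
    - [[0,0,-20,0],[0,0,-30,0],[0,0,-30,0],[0,0,-30,0],[0,0,-15,0]]

```text
clock: 18.82
tool_pos: [0.6386, -0.1154, 0.2356]
orientation: [3.137, 0.0, 1.517]
ft_force: [0.4, -0.6, -0.7]
gripper_width: 0.0876
gripper_force: 0.0
```

```bash
python3 -c "
from h import *
to(.4375,-.0323)"
```

```text
t 18.82 tcp [ 0.6386 -0.1154  0.2356] rpy deg [1.7976e+02 2.0000e-02 8.6920e+01] shift [  72.2 -205.3   -0.9] w 0.0876 gf 0.0 j [-0.5   0.5   0.85  1.6  -0.39  1.21  0.37]
```

Request:
servo_tool:
  rows:
    - [[10.3,-29.3,0,0],[10.3,-29.3,0,0],[10.3,-29.3,0,0],[10.3,-29.3,0,0],[10.3,-29.3,0,0]]

```text
clock: 19.23
tool_pos: [0.4923, -0.055, 0.2313]
orientation: [-3.141, 0.0, 1.518]
ft_force: [0.4, 0.5, 0.8]
gripper_width: 0.088
gripper_force: 0.0
```

Request:
servo_tool:
  rows:
    - [[10.3,-29.3,0,0],[10.3,-29.3,0,0],[0,0,0,0],[0,0,0,0],[0,0,0,0]]

```text
clock: 19.65
tool_pos: [0.4372, -0.0315, 0.2323]
orientation: [3.14, -0.001, 1.518]
ft_force: [0.0, -0.3, 0.3]
gripper_width: 0.0879
gripper_force: 0.0
```

```bash
python3 - <<'E'
from h import *
to(.4375,-.0323,.061)
im=env.capture("wrist");p=env.camera_params("wrist")
for c,z,r in(((.641,-.0397),.158,.023),((.6375,-.1138),.158,.023),((.4375,-.0323),.111,.023)):
    cv2.polylines(im,[np.int32(proj(p,ring(c,r,z)))],True,(255,0,255),1)
cv2.imwrite("pics/w5.png",im[:,:,::-1])
E
```

```text
t 19.65 tcp [ 0.4372 -0.0315  0.2323] rpy deg [ 1.7992e+02 -6.0000e-02  8.6980e+01] shift [-1.000e+00  1.000e-01  1.713e+02] w 0.0879 gf 0.0 j [-0.99 -0.03  0.94  2.07  0.02  1.08 -0.12]
```

View pics/w5.png

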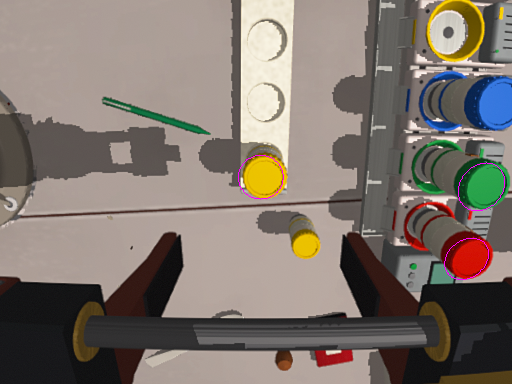

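Red is seated at (467,257), and the rack's yellow at (264,176) lies on its ring. The small decoy at (305,240) is clear of the fingers.

Request:
servo_tool:
  rows:
    - [[0,0,40,0],[0,0,40,0],[0,0,40,0],[0,0,30,0],[0,0,21,0]]

```text
clock: 20.12
tool_pos: [0.4355, -0.0337, 0.0571]
orientation: [-3.137, 0.005, 1.516]
ft_force: [-0.1, 0.2, 1.1]
gripper_width: 0.0879
gripper_force: 0.0
```

Request:
servo_tool:
  rows:
    - [[0,0,0,0],[0,0,0,0],[0,0,0,0]]

```text
clock: 20.37
tool_pos: [0.4377, -0.0327, 0.0616]
orientation: [3.141, 0.001, 1.516]
ft_force: [0.3, 0.4, -0.1]
gripper_width: 0.088
gripper_force: 0.0
```

Request:
servo_tool:
  rows:
    - [[0,0,0,0],[0,0,0,0],[0,0,0,0],[0,0,0,0],[0,0,0,0]]
  grip: 30

```text
clock: 20.78
tool_pos: [0.4367, -0.0313, 0.0613]
orientation: [3.141, -0.001, 1.518]
ft_force: [0.2, -0.5, -0.2]
gripper_width: 0.058
gripper_force: 0.0
```

Request:
servo_tool:
  rows:
    - [[0,0,0,0],[0,0,0,0],[0,0,0,0],[0,0,0,0]]

```text
clock: 21.12
tool_pos: [0.4367, -0.0316, 0.061]
orientation: [3.141, -0.0, 1.518]
ft_force: [0.4, -0.1, 2.2]
gripper_width: 0.0454
gripper_force: 30.0
```

Request:
servo_tool:
  rows:
    - [[0,0,-15,0],[0,0,-35,0],[0,0,-40,0],[0,0,-40,0],[0,0,-40,0]]

```text
clock: 21.53
tool_pos: [0.4353, -0.0327, 0.2316]
orientation: [-3.139, 0.003, 1.516]
ft_force: [0.3, 2.1, -1.6]
gripper_width: 0.045
gripper_force: 29.9
```

Request:
servo_tool:
  rows:
    - [[0,0,-20,0],[0,0,0,0],[0,0,0,0]]

```text
clock: 21.78
tool_pos: [0.4364, -0.031, 0.2509]
orientation: [3.141, -0.003, 1.519]
ft_force: [-0.5, -0.3, -1.9]
gripper_width: 0.0451
gripper_force: 29.9
```

```bash
python3 -c "
from h import *
to(.6475,.108)"
```

```text
t 21.78 tcp [ 0.4364 -0.031   0.2509] rpy deg [ 1.7995e+02 -1.5000e-01  8.7020e+01] shift [149.8 203.6   0.6] w 0.0451 gf 29.9 j [-1.11 -0.08  1.02  2.05  0.08  1.14 -0.18]
```

Request:
servo_tool:
  rows:
    - [[18.7,25.4,0,0],[18.7,25.4,0,0],[18.7,25.4,0,0],[18.7,25.4,0,0],[18.7,25.4,0,0]]

```text
clock: 22.2
tool_pos: [0.5679, 0.0555, 0.247]
orientation: [-3.136, 0.003, 1.517]
ft_force: [-0.4, -0.1, -0.6]
gripper_width: 0.0452
gripper_force: 29.9
```

Request:
servo_tool:
  rows:
    - [[18.7,25.4,0,0],[18.7,25.4,0,0],[18.7,25.4,0,0],[0,0,0,0],[0,0,0,0]]

```text
clock: 22.62
tool_pos: [0.6468, 0.1071, 0.2464]
orientation: [-3.136, 0.004, 1.518]
ft_force: [0.3, -0.2, -2.0]
gripper_width: 0.0449
gripper_force: 29.9
```

Request:
servo_tool:
  rows:
    - [[0,0,0,0],[0,0,0,0]]

```text
clock: 22.78
tool_pos: [0.646, 0.1053, 0.2495]
orientation: [-3.139, 0.001, 1.515]
ft_force: [-1.1, 0.3, -1.1]
gripper_width: 0.0453
gripper_force: 29.9
```

```bash
python3 -c "
from h import *
to(.6475,.108,.1085)"
```

```text
t 22.78 tcp [0.646  0.1053 0.2495] rpy deg [-1.7987e+02  7.0000e-02  8.6820e+01] shift [  2.9   1.7 141. ] w 0.0453 gf 29.9 j [-0.88  0.53  0.94  1.57 -0.44  1.27  0.07]
```

Request:
servo_tool:
  rows:
    - [[2,0,40,0],[0,0,40,0],[0,0,30,0],[0,0,20,0],[0,0,7,0]]

```text
clock: 23.2
tool_pos: [0.6441, 0.1083, 0.1104]
orientation: [-3.136, 0.001, 1.516]
ft_force: [-1.3, 0.8, -1.8]
gripper_width: 0.0451
gripper_force: 29.9
```

Request:
servo_tool:
  rows:
    - [[0,0,0,0],[0,0,0,0],[0,0,0,0]]

```text
clock: 23.45
tool_pos: [0.6485, 0.1087, 0.1159]
orientation: [3.139, -0.001, 1.517]
ft_force: [-0.3, 0.2, -2.2]
gripper_width: 0.0456
gripper_force: 29.9
```

Request:
servo_tool:
  rows:
    - [[0,0,2,0],[0,0,2,0],[0,0,1,0],[0,0,0,0],[0,0,0,0]]

```text
clock: 23.87
tool_pos: [0.6474, 0.109, 0.1089]
orientation: [3.142, -0.0, 1.518]
ft_force: [0.4, -0.4, -1.9]
gripper_width: 0.0454
gripper_force: 29.9
```

Request:
servo_tool:
  rows:
    - [[0,0,1,0],[0,0,0.5,0],[0,0,0,0]]

```text
clock: 24.12
tool_pos: [0.6477, 0.1089, 0.1081]
orientation: [3.141, -0.0, 1.517]
ft_force: [-0.4, 0.8, 3.7]
gripper_width: 0.0454
gripper_force: 29.9
```

Request:
servo_tool:
  rows:
    - [[0,0,0,0],[0,0,0,0],[0,0,0,0],[0,0,0,0],[0,0,0,0]]
  grip: 87.8

```text
clock: 24.53
tool_pos: [0.6473, 0.109, 0.1072]
orientation: [-3.141, 0.0, 1.518]
ft_force: [0.3, -0.3, 0.1]
gripper_width: 0.0749
gripper_force: 0.0
```

Request:
servo_tool:
  rows:
    - [[0,0,-20,0],[0,0,-30,0],[0,0,-30,0],[0,0,-30,0],[0,0,-15,0]]

```text
clock: 24.95
tool_pos: [0.6488, 0.1085, 0.2361]
orientation: [3.137, -0.001, 1.517]
ft_force: [0.9, -1.8, -0.4]
gripper_width: 0.0879
gripper_force: 0.0
```

Request:
servo_tool:
  rows:
    - [[0,-30,0,0],[0,-35,0,0],[0,-35,0,0],[0,-35,0,0],[0,-35,0,0]]

```text
clock: 25.37
tool_pos: [0.476, 0.1178, 0.2315]
orientation: [-3.141, 0.001, 1.517]
ft_force: [-0.3, 0.1, 2.8]
gripper_width: 0.0877
gripper_force: 0.0
```

Request:
servo_tool:
  rows:
    - [[35,0,0,0],[35,0,0,0],[0,0,0,0],[0,0,0,0]]

```text
clock: 25.7
tool_pos: [0.4809, 0.1902, 0.2323]
orientation: [3.141, -0.0, 1.522]
ft_force: [0.9, -0.9, -0.3]
gripper_width: 0.0881
gripper_force: 0.0
```

```bash
python3 - <<'E'
from h import *
C=((.6475,.108),(.6443,.034),(.641,-.0397),(.6375,-.1138),(.651,.182))
out=[]
for n in("side","top"):
    im=env.capture(n);p=env.camera_params(n)
    for c in C:cv2.polylines(im,[np.int32(proj(p,ring(c,.023,.158)))],True,(255,0,255),1)
    out.append(cv2.resize(im[70:270,140:370],None,fx=1.7,fy=1.7))
cv2.imwrite("pics/fin.png",np.hstack(out)[:,:,::-1])
E
```

```text
(no output)
```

View pics/fin.png

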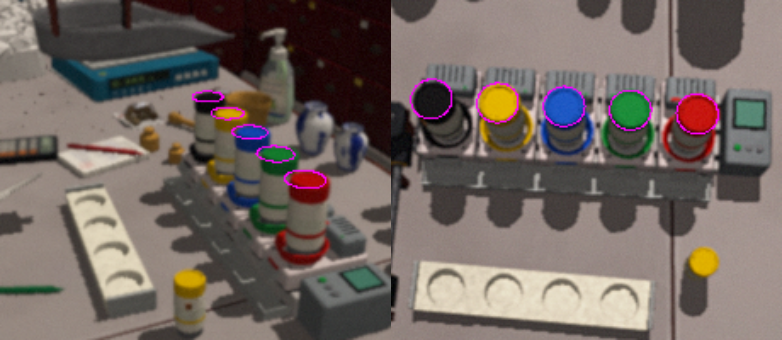

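All five canisters stand upright in the collars of their own colour. Each lid top matches the ring predicted for a seated canister in both views, and the rack is empty.

```bash
python3 -c "
from plant import env
print(env.sign_off())"
```

```text
the job is handed in; nothing more can be done
None
```

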